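# Open the sprung lid of a jeweller's balance

## Robot

A 6-joint arm with a two-finger parallel gripper is mounted at the origin on the work surface. World frame = base frame: x ahead of the robot, y to its left, z up, the work surface at z = 0. Lengths are in m, angles in degrees, forces in N, time in s.
With the tool pointing down it reaches from about 0.425 to 0.95 m from the base axis. Payload 14.7 kg.
Tool frame: the origin (TCP) lies between the finger pads; the fingertips stand 17 mm ahead of it and the grasp point (between the pads) lies 2 mm behind it; z points along the fingers, y is the line along which they close (so a half turn about z gives the same grasp; the last joint's range is limited). The gripper opens to 85 mm and grips with 20 to 120 N. Pads are 22 mm wide; open, the fingers measure 114 mm over their backs; the gripper's body (76 mm by 85 mm) begins 54 mm behind the grasp point. The pads swing forward as they close: fully open they stand 13 mm farther back than shut.
Start: joints at [69.866, 27.513, 91.461, -0, 61.026, -2.67], TCP at [0.195, 0.62, 0.217] pointing down, gripper open.
Joint ranges: [-157.49, 157.49], [-46.99, 117.5], [13.45, 153.17], [-89.5, 269.5], [5.16, 153.95], [-167.48, 167.48]. Speed limits (degrees/s): [108.29, 108.29, 136.94, 172.46, 172.46, 172.46].

## Interface

Orientations are given as a 3x3 rotation matrix whose columns are the frame's x, y, z axes.
In Python, from plant import ctrl, move_gripper, inverse_kinematics, viewer gives the robot as it stands. Calls block until the motion is done:
- ctrl.move_pose(position, orientation): joint-space move of the TCP to a pose.
- ctrl.move_linear(position, rate=0.15, orientation=None): straight line of the TCP; orientation=None keeps the orientation; rate is the mean speed in m/s.
- ctrl.move_j(angles): joint-space move.
- move_gripper(opening): finger opening in m; the grip force is fixed at half the most; returns when the fingers have stopped.
- ctrl.wait(seconds).
- inverse_kinematics(position, orientation): joint angles nearest the present ones, or None.
- ctrl.get_state(): the state.
- viewer.grab_frame(name): name is "scene" or "top"; returns (picture, depth): 480x640x3 uint8, red, green, blue; 480x640 float32, m along the optical axis (not along the pixel's ray), 0 where there is no reading.
- viewer.get_calibration(name): a dict with "fovy" (degrees; the focal length in pixels is half the picture's height over the tangent of half this angle, whatever the lens; pixels are square), "cx", "cy" (the principal point, pixels), "rvec" (rotation vector, rad) and "tvec" (3), from world to camera coordinates, as OpenCV has them. Camera axes: x right, y down, z forward; pixel columns grow to the right and rows downward; lengths in m; the calibration is good to about 2 mm. A picture is of the moment at which its call begins. get_calibration takes no time and is no camera call.
A pose or a line that the arm cannot do raises ctrl.MotionError and nothing moves.
- ctrl.job_done(): hands the job in; it is judged then, once.
The state is a dict: "time": time; "joints": joint angles; "qvel": joint speeds; "joint_efforts": joint torques, N m; "tool_pos": TCP position; "orientation": TCP orientation; "wrist_force": force on the tool from outside, world axes, zero at the start; "torque": the same for the moment, N m; "gripper_width": finger opening in m; "finger_force": force on a finger pad.
Only numpy, scipy, OpenCV 4.12 (cv2) and the standard library are available. Lean on these libraries where they do the work, as an engineer would, in place of code of your own. Each camera call takes 0.05 s, during which the arm holds its last target. There are 200 camera calls.

## Task

Open the small balance for weighing: press its release tab down with the fingertips so that the lid springs up by itself, then gently push the lid back until it is fully open against its stop, and move clear. Nothing is to be picked up: do not force the lid while it is latched, do not touch the pan or the brass weight on it, and leave the ring cone, the loupe and the tin beside the balance where they stand.

Things in the scene. Friction and masses are not known exactly. Their poses are not given: they have to be found in the camera images.
- balance: White jeweller's balance, fixed to the bench: housing 180 (x) x 150 (y) x 60 mm high under a flat grey lid with a black top panel. Origin: centre of its underside; -x is its front, +x its back, z up. The tab sticks out of the front in the middle; the lid's hinge runs along y near the back. Beside the tab two small blocks (|y| 23 to 37, x -90 to -104 mm) reach up to 53 mm.
- tab_pad (a point): The place to press: on the upper face of the grey ribbed release tab, 44 x 44 mm and 5 mm thick, which sticks out level from the front of the balance. The point lies in the balance's frame at x = -121, y = 0, z = 50 mm with the tab at rest: 16 mm in from the tab's front edge and 24 mm in front of the latch hook. It moves with the tab.
- tab (a joint): Angle of the release tab about its pivot (along y at x = -91, z = 47.5 mm in the balance's frame): 0 at rest, level; grows as its front is pressed down; 0.45 rad at its stop (tab_pad then 13 mm lower). The lid comes free at about 0.2 rad. Pressing at tab_pad takes about 1.5 N to start, 4.5 N at the stop; a spring returns it to 0.
- lid (a joint): Lid angle: 0 closed and latched, 1.9 rad at its open stop, leaning back. Once unlatched a spring arm lifts it within about 1 s to about 0.95 rad and holds it there; left short of upright (1.57) it falls back to 0.95, pushed past upright it falls on to the stop and stays. Lid 138 mm from hinge to front edge, 146 mm wide, 8 mm thick, 100 g; pushing its front edge takes under 2 N.
- lid_nose (a point): Lower front edge, in the middle, of the lid's catch nose, a 24 mm wide, 4 mm thick tongue that sticks out 10 mm from the lid's front edge; 148 mm from the hinge axis. It moves with the lid: 60 mm above the bench when closed, about 180 mm when the lid has sprung up.
- lid_hinge (a point): Middle of the lid's hinge axis, 64 mm above the bench, fixed to the balance (its frame, x = +60, y = 0). Axes as the balance: the hinge runs along y, the lid opens upwards and over towards +x.
- pan: Round steel weighing pan inside the balance, 68 mm across, its top 26 mm above the bench. Origin: on the chamber floor under the pan's centre. Not to be touched.
- weight: Small brass knobbed weight, 18 mm across, 22 mm high, 50 g, loose on the pan. Origin: centre of its underside. Not to be touched.
- ring_cone: Bystander: wooden ring cone on a round foot 52 mm across, 85 mm high, loose. Origin: centre of its underside.
- loupe: Bystander: black round loupe, 36 mm across, 34 mm high, loose. Origin: centre of its underside.
- stone_tin: Bystander: round aluminium tin with lid, 55 mm across, 24 mm high, loose. Origin: centre of its underside.

How it is judged (in metres and radians):
On the way, in this order (a step that is already met when the one before it is completed fails the run):
1. the release tab is pressed and the lid springs up by itself, untouched (value of joint lid between 0.7 and 1.2 rad and contact force between each of the arm, the fingers and lid below 0.3 N), for 0.2 s.
2. the lid is pushed back to its open stop (value of joint lid above 1.8 rad), for 0.2 s.
At the end, for the whole second after the job is handed in: The lid rests at its open stop (beyond 1.8 of 1.9 rad), the tab has sprung back (below 0.1 rad), the weight is within 8 mm and the ring cone, loupe and tin within 15 mm of where they were (value of joint lid above 1.8 rad and velocity of joint lid between -0.1 and 0.1 rad/s and value of joint tab below 0.1 rad and distance of weight from where it was at the start of the episode below 0.008 m and distance of each of ring_cone, loupe, stone_tin from where it was at the start of the episode below 0.015 m); the robot touches nothing.
It fails at once if the lid is forced while still latched (more than 10 N) (value of joint lid below 0.1 rad and contact force between any of the fingers, the arm and lid above 10 N).
It fails at once if the pan or the weight is touched (contact force between any of the fingers, the arm and pan above 0.3 N or contact force between any of the fingers, the arm and weight above 0.3 N).
It fails at once if a bystander is moved or lifted by more than 15 mm (distance of any of ring_cone, loupe, stone_tin from where it was at the start of the episode above 0.015 m).
It fails at once if the lid or the tab is rammed or squeezed hard (more than 60 N) (contact force between any of the fingers, the arm and lid above 60 N or contact force between any of the fingers, the arm and tab above 60 N).
It also fails if it takes over 42 s, if anything falls off the work surface, if the arm or the gripper's body presses on something with over 40 N, if the wrist force passes 120 N, or if a joint passes its speed limit or range.

## Working session

There is one attempt and no reset: what is moved stays moved. The work goes in short steps, each a Python script; the robot and the scene stay as the last script left them, time stands still between calls to the robot, and variables do not carry over. Pictures are saved under pics/ and viewed, at most 10 in all, crops included, and the job is handed in when it is done.

```bash
mkdir -p pics
cat > h.py <<'E'
import numpy as np, cv2
from plant import ctrl, move_gripper, inverse_kinematics, viewer
def cam(n):
    c=viewer.get_calibration(n); f=240/np.tan(np.radians(c["fovy"])/2)
    R=cv2.Rodrigues(np.array(c["rvec"],float))[0]; t=np.array(c["tvec"],float).ravel()
    return f,c["cx"],c["cy"],R,t
def cloud(n,d):
    f,cx,cy,R,t=cam(n); v,u=np.mgrid[:480,:640]
    P=np.stack([(u-cx)/f*d,(v-cy)/f*d,d],-1)
    P=(P-t)@R; P[d==0]=np.nan; return P
def plane(n,u,v,z):
    f,cx,cy,R,t=cam(n); r=R.T@np.array([(u-cx)/f,(v-cy)/f,1]); o=-R.T@t
    return o+r*(z-o[2])/r[2]
E
python3 - <<'E'
from h import *
for n in("scene","top"):
    im,d=viewer.grab_frame(n); cv2.imwrite(f"pics/{n}0.png",im[...,::-1]); np.savez(f"{n}0.npz",im=im,d=d)
    f,cx,cy,R,t=cam(n); print(n,f,-R.T@t,R[2])
print(ctrl.get_state())
E
```

```text
scene 533.3781372375521 [1.40103126 0.083951   0.73673048] [-0.77165044 -0.0520256  -0.63391556]
top 436.37112664666597 [0.50849427 0.0472572  0.73061842] [ 0.11110652 -0.02620307 -0.993463  ]
{'time': 0.1, 'joints': array([ 6.98653585e+01,  2.75471556e+01,  9.14920663e+01,  1.35571622e-03,
        6.10251253e+01, -2.67061646e+00]), 'qvel': array([-0.00310397, -0.01765386, -0.00630003,  0.03158632, -0.0419391 ,
        0.04705703]), 'joint_efforts': array([ 1.98010479e-03, -9.52259016e+01, -4.31037033e+01, -1.61619150e-04,
        5.23296665e-03, -1.22440895e-05]), 'tool_pos': array([0.19491107, 0.61966976, 0.21661392]), 'orientation': array([[-9.53902112e-01,  3.00117636e-01, -4.06026864e-04],
       [ 3.00117902e-01,  9.53901540e-01, -1.04731063e-03],
       [ 7.29932591e-05, -1.12088775e-03, -9.99999369e-01]]), 'wrist_force': array([ 0.24394019, -0.07258778, -0.99064667]), 'torque': array([0.05765367, 0.01742174, 0.02431898]), 'finger_force': 0.0, 'gripper_width': 0.08528509447551794}
```

View pics/scene0.png

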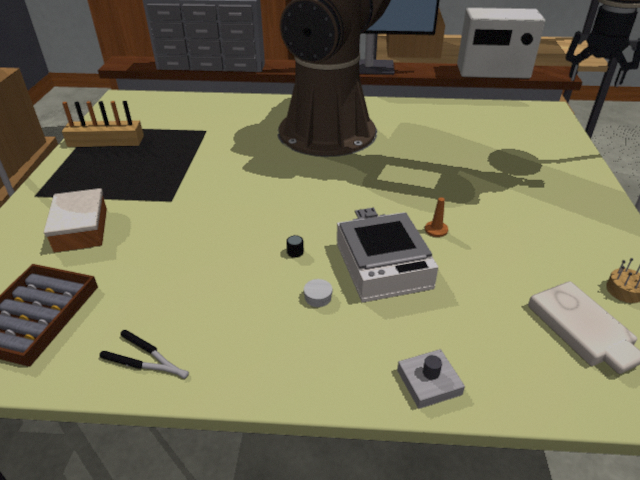

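View pics/top0.png

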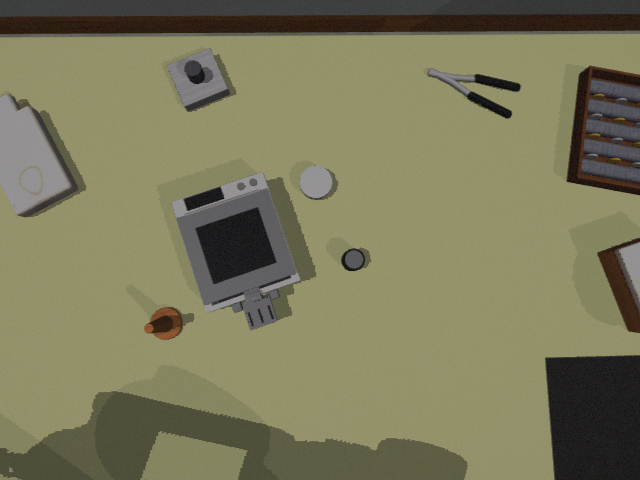

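The top view shows the balance with its display edge (the back) at the top and its tab at about (260,310). The cone is at (165,323), the loupe at (353,260) and the tin at (316,183). Next I'll measure the pose of the balance.

```bash
cat > pose.py <<'E'
from h import *
z=np.load("top0.npz"); P=cloud("top",z["d"]); 
H=P[...,2]; roi=np.zeros(H.shape,bool); roi[165:335,165:305]=1
hi=(roi&(H>.055)&(H<.085)).astype(np.uint8)
n,l,s,c=cv2.connectedComponentsWithStats(hi); k=1+np.argmax(s[1:,4]); m=l==k
print("top z",np.median(H[m]),"bench",np.nanmedian(H[350:370,300:400]))
r=cv2.minAreaRect(P[m][:,:2].astype(np.float32)); print("rect",r); print(cv2.boxPoints(r))
# lid outlines by ray onto plane
for q,zz in [((173,205),.06),((265,175),.06),((207,308),.06),((300,278),.06)]: print(q,plane("top",*q,zz))
t=(roi&(H>.038)&(H<.0555)).astype(np.uint8); t[:290]=0
n,l,s,c=cv2.connectedComponentsWithStats(t); print(s[1:],c[1:])
k=1+np.argmax(s[1:,4]); print("tab",cv2.minAreaRect(P[l==k][:,:2].astype(np.float32)),np.median(H[l==k]))
for nm,(u,v),h in [("cone",(168,322),.0),("loupe",(353,259),.034),("tin",(316,182),.024)]: print(nm,plane("top",u,v,h),H[v,u])
E
python3 pose.py
python3 - <<'E'
import cv2
a=cv2.imread('pics/top0.png')[165:345,140:340]; cv2.imwrite('pics/crop.png',cv2.resize(a,None,fx=3.2,fy=3.2,interpolation=cv2.INTER_CUBIC))
E
```

```text
top z 0.06844270204944408 bench 0.00050562835302185
rect ((0.5731459259986877, 0.1507648378610611), (0.18673458695411682, 0.15054631233215332), 18.115997314453125)
[[0.4610014  0.19327483]
 [0.5078125  0.05019125]
 [0.68529046 0.10825485]
 [0.63847935 0.25133842]]
(173, 205) [0.63325805 0.24633193 0.06      ]
(265, 175) [0.67872836 0.10405795 0.06      ]
(207, 308) [0.47476761 0.1928956  0.06      ]
(300, 278) [0.51709039 0.05187623 0.06      ]
[[232 290  48  40 955]
 [262 293   1   1   1]
 [265 292   1   1   1]
 [242 300   1   1   1]
 [212 302   3   3   8]
 [228 305   1   1   1]
 [222 307   1   1   1]
 [225 306   1   1   1]
 [165 322   2   7   8]] [[258.37382199 310.11937173]
 [262.         293.        ]
 [265.         292.        ]
 [242.         300.        ]
 [212.875      303.125     ]
 [228.         305.        ]
 [222.         307.        ]
 [225.         306.        ]
 [165.125      324.75      ]]
tab ((0.46873635053634644, 0.1162053644657135), (0.046699222177267075, 0.07384932786226273), 18.14272689819336) 0.05094484925708717
cone [0.45047115 0.26916957 0.        ] 0.028002889827681964
loupe [ 0.54602652 -0.0332004   0.034     ] 0.03490175354225581
tin [0.67489353 0.02312835 0.024     ] 0.025725457838237473
```

View pics/crop.png

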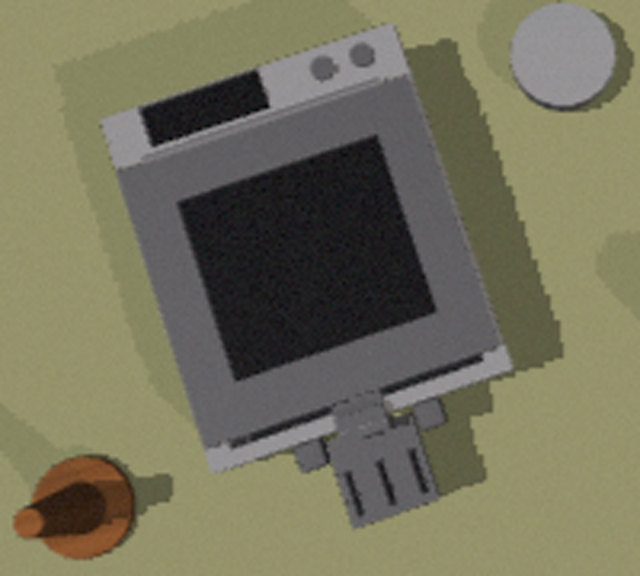

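```bash
cat >> h.py <<'E'
YAW=np.radians(18.1); BX=np.array([np.cos(YAW),np.sin(YAW),0]); BY=np.array([-BX[1],BX[0],0]); O=np.array([.5766,.1516,0])
def B(x,y,z): return O+x*BX+y*BY+np.array([0,0,z])
def rot(a,s=1):
    a=np.radians(a); zt=np.sin(a)*BX-np.cos(a)*np.array([0,0,1]); y=s*BY; return np.c_[np.cross(y,zt),y,zt]
def tcp(x,z,R,y=0): return B(x,y,z)-.017*R[:,2]   # TCP for a tip-centre target in the balance frame
E
python3 - <<'E'
from h import *
for a in (10,15,20,25):
  for s in (1,-1):
    R=rot(a,s); print(a,s,[None if (q:=inverse_kinematics(tcp(x,z,R),R)) is None else np.round(q) for x,z in [(-.121,.12),(-.121,.037),(-.16,.12),(-.16,.17),(.085,.17)]])
E
```

```text
10 1 [array([   9.,   16.,  127.,    4.,   27., -102.]), array([   9.,   26.,  131.,    7.,   13., -106.]), array([   8.,   13.,  132.,    4.,   25., -104.]), array([   8.,    8.,  128.,    3.,   34., -103.]), array([ 12.,  27.,  99.,   2.,  45., -97.])]
10 -1 [array([  9.,  16., 127.,   4.,  27.,  78.]), array([  9.,  26., 131.,   7.,  13.,  74.]), array([  8.,  13., 132.,   4.,  25.,  76.]), array([  8.,   8., 128.,   3.,  34.,  77.]), array([12., 27., 99.,  2., 45., 83.])]
15 1 [array([   8.,   14.,  132.,    8.,   19., -107.]), None, array([   7.,   12.,  136.,    9.,   18., -110.]), array([   7.,    6.,  132.,    6.,   27., -107.]), array([ 12.,  25., 104.,   3.,  37., -99.])]
15 -1 [array([  8.,  14., 132.,   8.,  19.,  73.]), None, array([  7.,  12., 136.,   9.,  18.,  70.]), array([  7.,   6., 132.,   6.,  27.,  73.]), array([ 12.,  25., 104.,   3.,  37.,  81.])]
20 1 [array([   7.,   13.,  136.,   19.,   12., -119.]), array([  7.,  26., 140., 146.,   7., 114.]), array([   6.,   11.,  140.,   25.,   10., -126.]), array([   6.,    4.,  137.,   12.,   20., -113.]), array([  11.,   23.,  109.,    5.,   29., -101.])]
20 -1 [array([  7.,  13., 136.,  19.,  12.,  61.]), array([  7.,  26., 140., 146.,   7., -66.]), array([  6.,  11., 140.,  25.,  10.,  54.]), array([  6.,   4., 137.,  12.,  20.,  67.]), array([ 11.,  23., 109.,   5.,  29.,  79.])]
25 1 [None, array([  6.,  28., 145., 162.,  17.,  96.]), array([  4.,  11., 145.,  91.,   6., 167.]), array([   4.,    3.,  141.,   27.,   13., -129.]), array([  11.,   22.,  114.,    9.,   20., -105.])]
25 -1 [array([  6.,  13., 140.,  72.,   5.,   7.]), array([  6.,  28., 145., 162.,  17., -84.]), array([  4.,  11., 145.,  91.,   6., -13.]), array([  4.,   3., 141.,  27.,  13.,  51.]), array([ 11.,  22., 114.,   9.,  20.,  75.])]
```

Run:
```python
from h import *
R=rot(10,-1)
move_gripper(0.0)
ctrl.move_pose(tcp(-.122,.12,R),R)
ctrl.move_linear(tcp(-.122,.07,R),rate=.08); ctrl.wait(.2)
s=ctrl.get_state(); print(s["time"],s["tool_pos"],tcp(-.122,.07,R),s["wrist_force"],s["gripper_width"])
im,d=viewer.grab_frame("scene"); im2,d2=viewer.grab_frame("top")
c=np.vstack([cv2.resize(a,None,fx=3,fy=3,interpolation=cv2.INTER_CUBIC) for a in (im[170:270,300:460],im2[240:340,180:340])])
cv2.imwrite("pics/appr.png",c[...,::-1])
```

```text
3.9083 [0.45817961 0.11284569 0.08722149] [0.45783114 0.11278035 0.08674173] [-0.16023542 -0.3125806   0.77228285] -0.00016083166186395766
```

View pics/appr.png

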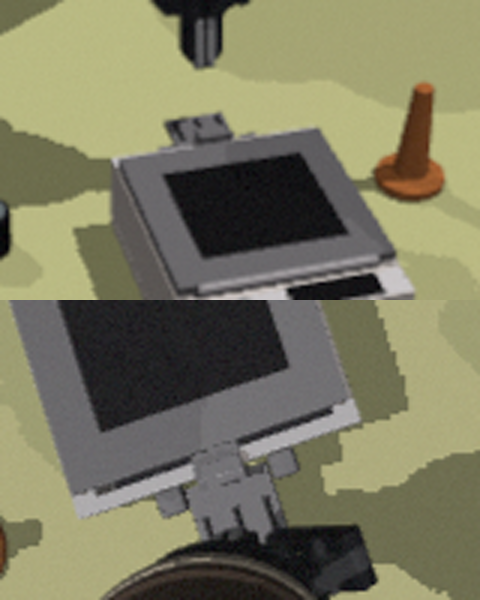

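The fingertips look farther back than planned: scene pixel about (367,192), with the tab at about (367,213). I'll check that against the projection of the planned point.

Run:
```python
from h import *
f,cx,cy,R,t=cam("scene")
def pr(p): q=R@p+t; return np.round([f*q[0]/q[2]+cx,f*q[1]/q[2]+cy],1)
print("tip",pr(B(-.122,0,.07)),"pad",pr(B(-.121,0,.05)),"tab front",pr(B(-.137,0,.05)),"lid back corners",pr(B(.09,.075,.06)),pr(B(.09,-.075,.06)),pr(O+0), [pr(B(-.09,y,.06)) for y in(.075,-.075)])
s=ctrl.get_state(); print(s["tool_pos"],pr(s["tool_pos"]+.017*s["orientation"][:,2]))
im,d=viewer.grab_frame("scene"); P=cloud("scene",d)
m=P[175:200,355:380]; k=(m[...,2]>.03)&(m[...,2]<.3); q=(m[k]-O); print(np.c_[q@BX,q@BY,q[:,2]][::6].round(3)[-30:])
```

```text
tip [366.  204.9] pad [365.7 212.6] tab front [363.5 208.5] lid back corners [438.1 266.6] [362.4 280.2] [382.6 265.9] [array([403.8, 212. ]), array([336.3, 222.6])]
[0.45806435 0.11280292 0.08708984] [366.  204.8]
[[-0.124  0.006  0.136]
 [-0.125 -0.013  0.136]
 [-0.123 -0.001  0.135]
 [-0.125  0.013  0.132]
 [-0.125 -0.007  0.132]
 [-0.121  0.005  0.133]
 [-0.125 -0.011  0.13 ]
 [-0.123  0.002  0.13 ]
 [-0.134 -0.012  0.123]
 [-0.121 -0.003  0.129]
 [-0.124  0.011  0.125]
 [-0.128 -0.005  0.123]
 [-0.119  0.005  0.127]
 [-0.123 -0.011  0.125]
 [-0.12   0.001  0.124]
 [-0.132 -0.012  0.116]
 [-0.121 -0.003  0.122]
 [-0.124  0.011  0.118]
 [-0.123 -0.007  0.119]
 [-0.119  0.005  0.119]
 [-0.126 -0.01   0.115]
 [-0.118  0.001  0.118]
 [-0.125 -0.013  0.114]
 [-0.117 -0.002  0.117]
 [-0.129 -0.011  0.108]
 [-0.116 -0.002  0.115]
 [-0.122 -0.011  0.11 ]
 [-0.115 -0.     0.113]
 [-0.119 -0.003  0.109]
 [-0.119 -0.005  0.106]]
```

Depth puts the fingertips near z = 0.105, not the planned 0.07. I'll look closer at the gripper before probing.

Run:
```python
from h import *
im,d=viewer.grab_frame("scene"); P=cloud("scene",d)
cv2.imwrite("pics/g.png",cv2.resize(im[100:230,300:430],None,fx=4.5,fy=4.5,interpolation=cv2.INTER_CUBIC)[...,::-1])
q=P-O
for v in range(150,216,3): print(v,[(round(float(q[v,u]@BX),3),round(float(q[v,u,2]),3)) for u in (358,364,368,374)])
f,cx,cy,R,t=cam("scene"); s=ctrl.get_state()
for k in(-.1,-.056,-.019,0,.017):
    p=s["tool_pos"]+k*s["orientation"][:,2]; w=R@p+t; print(k,f*w[0]/w[2]+cx,f*w[1]/w[2]+cy,w[2])
```

```text
150 [(-0.133, 0.201), (-0.124, 0.204), (-0.138, 0.195), (-0.124, 0.201)]
153 [(-0.131, 0.195), (-0.124, 0.197), (-0.131, 0.192), (-0.127, 0.192)]
156 [(-0.133, 0.187), (-0.124, 0.19), (-0.129, 0.186), (-0.128, 0.185)]
159 [(-0.133, 0.18), (-0.124, 0.184), (-0.132, 0.177), (-0.123, 0.181)]
162 [(-0.144, 0.166), (-0.123, 0.177), (-0.137, 0.167), (-0.124, 0.173)]
165 [(-0.145, 0.158), (-0.122, 0.171), (-0.147, 0.154), (-0.123, 0.167)]
168 [(-0.14, 0.154), (-0.125, 0.161), (-0.141, 0.15), (-0.126, 0.158)]
171 [(-0.125, 0.156), (-0.125, 0.155), (-0.129, 0.15), (-0.125, 0.151)]
174 [(-0.123, 0.15), (-0.121, 0.15), (-0.127, 0.145), (-0.12, 0.147)]
177 [(-0.338, -0.001), (-0.124, 0.141), (-0.122, 0.14), (-0.324, 0.002)]
180 [(-0.323, 0.0), (-0.123, 0.134), (-0.12, 0.134), (-0.313, 0.0)]
183 [(-0.308, 0.001), (-0.125, 0.125), (-0.119, 0.127), (-0.296, 0.003)]
186 [(-0.296, 0.001), (-0.121, 0.12), (-0.12, 0.119), (-0.283, 0.003)]
189 [(-0.282, 0.002), (-0.125, 0.11), (-0.119, 0.112), (-0.274, 0.0)]
192 [(nan, nan), (-0.124, 0.103), (-0.118, 0.106), (-0.26, 0.001)]
195 [(-0.256, 0.002), (-0.253, 0.002), (-0.257, -0.003), (-0.25, -0.001)]
198 [(-0.243, 0.003), (-0.24, 0.002), (-0.242, -0.001), (-0.238, -0.0)]
201 [(-0.234, 0.001), (-0.23, 0.001), (-0.227, 0.001), (-0.223, 0.001)]
204 [(-0.221, 0.002), (-0.215, 0.003), (-0.216, 0.001), (-0.213, 0.0)]
207 [(-0.208, 0.003), (-0.209, -0.001), (-0.204, 0.001), (-0.204, -0.001)]
210 [(-0.135, 0.05), (-0.133, 0.049), (-0.128, 0.051), (-0.125, 0.051)]
213 [(-0.121, 0.052), (-0.121, 0.05), (-0.095, 0.068), (-0.094, 0.067)]
-0.1 365.78623231215056 153.11612365042038 1.0887476232599
-0.056 365.88507277244486 173.1929165188505 1.1104726448371993
-0.019 365.9652436370633 189.477480939475 1.1287414129817466
0 366.0054122868728 197.63666655666643 1.1381226722992168
0.017 366.0407954562096 204.82380995612942 1.1465164306359006
```

View pics/g.png

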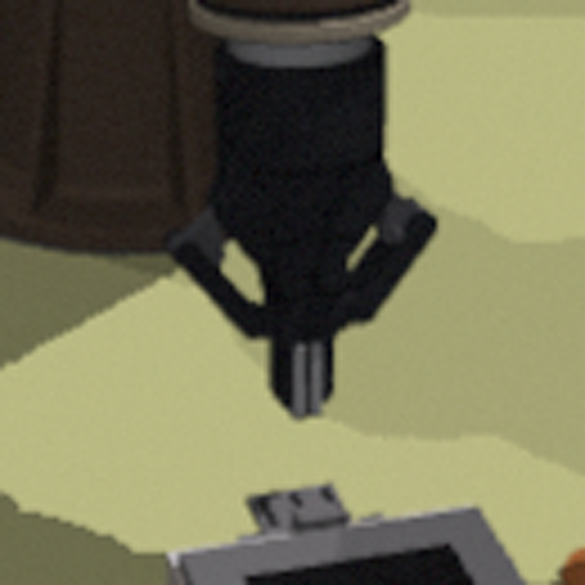

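The gripper hangs correctly above the tab, with the tip at scene pixel (368,192). The visible tips sit about 31 mm short of nominal along the tool axis, so I'll descend in guarded steps and use force to find contact.

Run:
```python
from h import *
for a in (0,5,8,10):
    R=rot(a,-1); print(a,[None if (q:=inverse_kinematics(tcp(-.122,z,R)+.031*R[:,2],R)) is None else np.round(q) for z in (.1,.07,.055,.045,.035)])
R=rot(6,-1); T=lambda z: tcp(-.122,z,R)+.031*R[:,2]
ctrl.move_pose(T(.095),R); ctrl.move_linear(T(.06),rate=.05); ctrl.wait(.3)
b=ctrl.get_state()["wrist_force"]; z=.060
while z>.036:
    z-=.002; ctrl.move_linear(T(z),rate=.03); ctrl.wait(.1)
    s=ctrl.get_state(); F=s["wrist_force"]-b; print(round(z,3),s["tool_pos"][2].round(4),F.round(2),round(s["time"],2))
    if F[2]>1.2: print("contact"); break
im,d=viewer.grab_frame("scene")
cv2.imwrite("pics/c1.png",cv2.resize(im[110:290,300:460],None,fx=3.3,fy=3.3,interpolation=cv2.INTER_CUBIC)[...,::-1])
```

```text
0 [array([ 10.,  25., 121.,  -0.,  34.,  82.]), array([ 10.,  28., 122.,  -0.,  30.,  82.]), array([ 10.,  30., 123.,  -0.,  28.,  82.]), array([ 10.,  31., 123.,  -0.,  26.,  82.]), array([ 10.,  32., 123.,  -0.,  25.,  82.])]
5 [array([ 10.,  23., 125.,   2.,  27.,  80.]), array([ 10.,  27., 126.,   2.,  22.,  80.]), array([ 10.,  28., 127.,   2.,  20.,  80.]), array([ 10.,  30., 127.,   2.,  18.,  79.]), array([ 10.,  31., 127.,   3.,  17.,  79.])]
8 [array([  9.,  22., 128.,   3.,  22.,  78.]), array([  9.,  26., 129.,   4.,  17.,  77.]), array([  9.,  28., 129.,   5.,  15.,  77.]), array([  9.,  29., 130.,   5.,  14.,  76.]), array([  9.,  30., 130.,   6.,  12.,  75.])]
10 [array([  9.,  22., 129.,   5.,  19.,  76.]), array([  9.,  26., 130.,   6.,  14.,  75.]), array([  9.,  28., 131.,   8.,  12.,  73.]), array([  9.,  29., 131.,   9.,  10.,  72.]), array([  9.,  30., 131.,  11.,   9.,  70.])]
0.058 0.044 [-1.62  0.3   0.1 ] 5.86
0.056 0.042 [-1.16 -0.83  0.11] 6.21
0.054 0.04 [-0.41  0.03  0.73] 6.56
0.052 0.038 [-0.19 -0.3   0.21] 6.91
0.05 0.0361 [ 0.13 -0.07  1.28] 7.26
contact
```

View pics/c1.png

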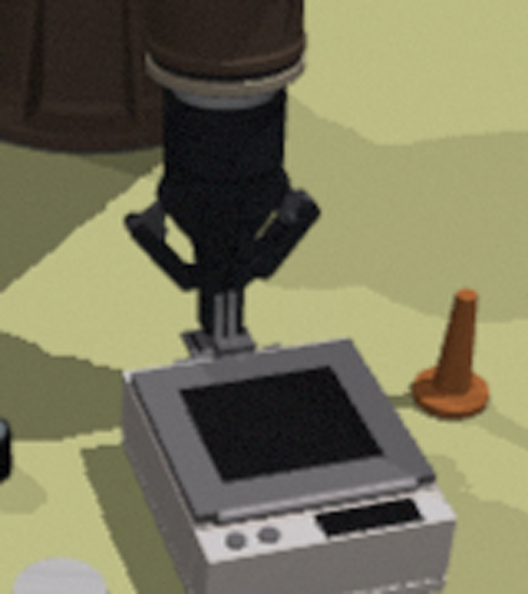

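The tips are now at the tab (crop pixel (225,345)) and the force is just starting to rise, so I'll press in steps.

```bash
cat > press.py <<'E'
from h import *
R=rot(6,-1); T=lambda z: tcp(-.122,z,R)+.031*R[:,2]
def lid():
    _,d=viewer.grab_frame("scene"); P=(cloud("scene",d)-O).reshape(-1,3); x,y,z=P@BX,P@BY,P[:,2]
    m=(abs(y)>.03)&(abs(y)<.072)&(x>-.085)&(x<.2)&(z>.055)&(z<.23)
    h=np.sort(z[m])[-20:].mean(); return round(float(h),3)
if __name__=="__main__":
    z=.050
    while z>.0365:
        z-=.0015; ctrl.move_linear(T(z),rate=.03); ctrl.wait(.08)
        s=ctrl.get_state(); h=lid(); print(round(z,4),s["tool_pos"][2].round(4),s["wrist_force"].round(2),h,round(s["time"],2))
        if s["wrist_force"][2]>12 or h>.085: break
    ctrl.wait(1.0); print(lid())
    im,d=viewer.grab_frame("scene")
    cv2.imwrite("pics/c2.png",cv2.resize(im[110:290,300:460],None,fx=3.3,fy=3.3,interpolation=cv2.INTER_CUBIC)[...,::-1])
E
python3 press.py
```

```text
0.0485 0.0346 [0.21 0.5  1.51] 0.072 7.64
0.047 0.033 [-0.23 -0.69  0.41] 0.072 8.03
0.0455 0.0316 [0.79 0.22 1.54] 0.073 8.41
0.044 0.0301 [1.14 0.57 4.31] 0.133 8.79
0.18
```

View pics/c2.png

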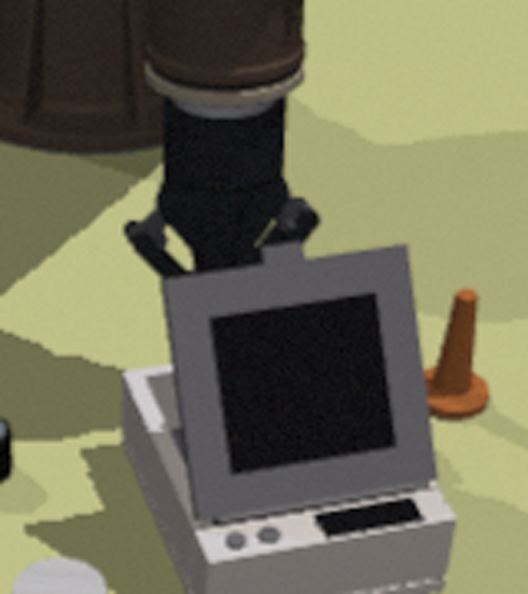

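The lid has sprung up to about 0.95 rad (its nose is at crop pixel (283,252)), clear of the gripper. Next I'll lift off the tab and push the lid back.

```bash
cat > push.py <<'E'
from h import *
R=rot(6,-1); T=lambda x,z: tcp(x,z,R)+.031*R[:,2]
ctrl.move_linear(T(-.124,.168),rate=.12); ctrl.move_linear(T(-.06,.168),rate=.12); ctrl.wait(.1)
b=ctrl.get_state()["wrist_force"]; x=-.06
while x<.069:
    x+=.01; ctrl.move_linear(T(x,.168),rate=.06)
    s=ctrl.get_state(); F=s["wrist_force"]-b; print(round(x,3),F.round(1),round(s["time"],2))
    if np.linalg.norm(F)>12: print("STOP"); break
ctrl.wait(.3)
im,d=viewer.grab_frame("scene")
cv2.imwrite("pics/c3.png",cv2.resize(im[110:330,290:470],None,fx=2.7,fy=2.7,interpolation=cv2.INTER_CUBIC)[...,::-1])
E
python3 push.py
```

```text
-0.05 [-1.  -0.5 -0.7] 12.22
-0.04 [-0.8 -1.1  0.2] 12.54
-0.03 [-2.  -0.8  0.3] 12.86
-0.02 [-1.1 -0.1 -0.6] 13.18
-0.01 [-0.2 -0.4  0.7] 13.49
0.0 [-0.6 -1.5 -0.4] 13.81
0.01 [-0.9 -0.5  0.4] 14.12
0.02 [-1.6 -2.1  4.8] 14.44
0.03 [-0.3  0.3 -0.3] 14.76
0.04 [ 0.2 -0.8  1.1] 15.07
0.05 [-1.3 -0.   0.6] 15.39
0.06 [ 0.2 -0.3  0.6] 15.71
0.07 [-0.2 -0.6  0.7] 16.02
```

View pics/c3.png

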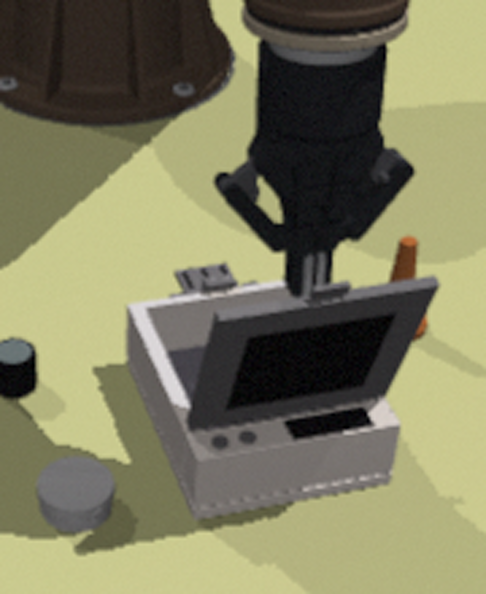

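The lid leans back past upright, with its nose at crop pixel (325,292) and the fingers in front of it. I'll measure its angle, retreat, then measure again.

```bash
cat > fin.py <<'E'
from h import *
def ang():
    _,d=viewer.grab_frame("scene"); P=(cloud("scene",d)-O).reshape(-1,3); x,y,z=P@BX,P@BY,P[:,2]
    m=(abs(y)>.025)&(abs(y)<.068)&(x>.04)&(x<.2)&(z>.09)&(z<.23)
    a=np.polyfit(z[m],x[m],1); return np.pi/2+np.arctan(a[0]), z[m].max(), m.sum()
R=rot(6,-1); T=lambda x,z: tcp(x,z,R)+.031*R[:,2]
print(ang())
ctrl.move_linear(T(-.06,.175),rate=.1); ctrl.wait(.4); print(ang(),ctrl.get_state()["time"])
for n in("scene","top"):
    im,d=viewer.grab_frame(n); cv2.imwrite(f"pics/e_{n}.png",im[...,::-1])
E
python3 fin.py
```

```text
(np.float64(1.725486806228267), np.float64(0.2299856803266093), np.int64(1750))
(np.float64(1.8759080941530855), np.float64(0.19920019951130433), np.int64(1635)) 18.325
```

View pics/e_scene.png

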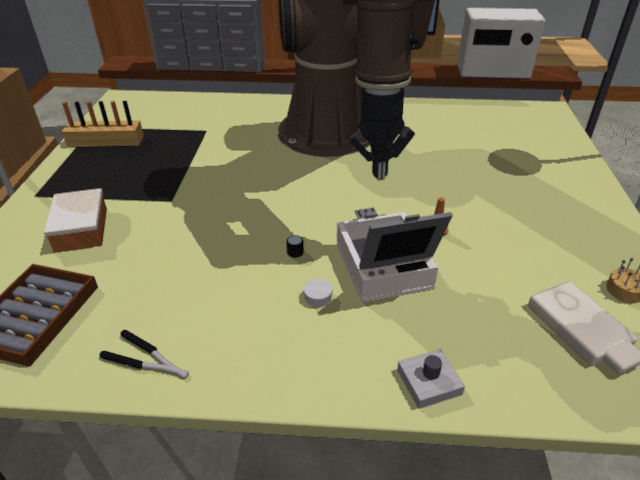

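The lid is at its stop (about 1.88 rad measured) and the tab is back up at pixel (368,213). The bystanders haven't moved and the gripper is clear, so I'm handing in.

```bash
python3 -c "
from h import *
R=rot(6,-1); ctrl.move_linear(tcp(-.10,.21,R)+.031*R[:,2],rate=.1); ctrl.wait(.3)
print(ctrl.job_done())"
```

```text
the job is handed in; nothing more can be done
None
```

I pressed the tab, the lid sprang up by itself, and I pushed it back to its open stop (about 1.88 rad by camera); the arm is clear, the other objects look unmoved, and the job is handed in, with no verdict returned.

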